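# Load a gift box into the two-leaf display case

### The arm

A 6-joint arm with a two-finger parallel gripper is mounted at the origin on a cart in front of the work surface, level with it; the furniture and walls round the work are solid. World frame = base frame: x ahead of the robot, y to its left, z up, the work surface at z = 0. Lengths are in mm, angles in rad, forces in N, time in s.
With the tool pointing down it reaches from about 300 to 775 mm from the base axis. Payload 14.6 kg.
Tool frame: the origin (TCP) lies on the centre line of the jaws, within the pads' length; the fingertips stand 19 mm ahead of it and the grasp point (between the pads) is the TCP (bot.tip_reach is the distance from the TCP to the fingertips, in mm); z points along the fingers, y is the line along which they close (so a half turn about z gives the same grasp; the last joint's range is limited). The gripper opens to 85 mm and grips with 20 to 120 N. Pads are 22 mm wide; open, the fingers measure 114 mm over their backs; the gripper's body (76 mm by 85 mm) begins 54 mm behind the grasp point. The pads swing forward as they close: fully open they stand 13 mm farther back than shut.
Start: joints at [-1.184, 0.3, 1.521, -0, 1.321, -0.067], TCP at [241.103, -494.327, 250.281] pointing down, gripper open.
Joint ranges: [-3.03, 3.03], [-0.79, 2.21], [0.23, 2.52], [-1.04, 4.18], [0, 3.07], [-2.55, 2.55]. Speed limits (rad/s): [2.22, 2.22, 2.57, 3.14, 3.14, 3.14].

### API

Orientations are given as a unit quaternion [w, x, y, z].
In Python, from rig import bot gives the robot as it stands. Calls block until the motion is done:
- bot.move_to(position, orientation): joint-space move of the TCP to a pose.
- bot.servo_line(position, attitude=None, speed=150, until_force=None): straight line of the TCP; attitude=None keeps the orientation; speed is the mean speed in mm/s. With until_force (N) it stops when the force on the tool has changed by that much, and returns True; else False.
- bot.move_joints(angles): joint-space move.
- bot.move_gripper(opening, grip_force=None): finger opening in mm; grip_force is the grip in N (None keeps the last); returns when the fingers have stopped.
- bot.dwell(seconds).
- bot.ik(position, orientation): joint angles nearest the present ones, or None.
- bot.read_state(): the state.
- bot.read_camera(name): name is "side" or "top" or "wrist"; returns a dict with "image" (384x512x3 uint8, blue, green, red), "depth" (384x512 float32, mm along the optical axis (not along the pixel's ray), 0 where there is no reading), "fovy" (degrees; the focal length in pixels is half the picture's height over the tangent of half this angle, whatever the lens; pixels are square), "cx", "cy" (the principal point, pixels), "eye" and "attitude" of the camera in the world; the wrist camera has in their place "mount" (4x4, takes a point from camera to tool coordinates, whose origin is the TCP and whose axes are the flange's). Camera axes: x right, y down, z forward; pixel columns grow to the right and rows downward; lengths in mm; the calibration is good to about 2 mm. A picture is of the moment at which its call begins: read the wrist's pose just before it.
A pose or a line that the arm cannot do raises bot.MotionError and nothing moves.
- bot.finish_job(): hands the job in; it is judged then, once.
The state is a dict: "clock": time; "joint_positions": joint angles; "qvel": joint speeds; "effort": joint torques, N m; "ee_pos": TCP position; "tool_rot": TCP orientation; "ft_force": force on the tool from outside, world axes, zero at the start; "moment": the same for the moment, N m; "grip_width": finger opening in mm; "grip_force": force on a finger pad.
Only numpy, scipy, OpenCV 4.12 (cv2) and the standard library are available. Lean on these libraries where they do the work, as an engineer would, in place of code of your own. Each camera call takes 0.05 s, during which the arm holds its last target. There are 200 camera calls.

### The job

Open the small sloping display case: draw the bolt of its left leaf and swing that leaf wide open first (its brass strip laps over the right leaf), then swing the right leaf wide open. Put the brown gift box with the orange ribbon inside, flat on the sloping shelf, bow outward and long side across the case, setting it down rather than dropping it. Leave both doors wide open, and do not disturb the blue tin, the white paper roll or the cream bar.

Things in the scene. Friction and masses are not known exactly. Their poses are not given: they have to be found in the camera images.
- showcase: The display case's steel stand, fixed. Origin on the worktop below the shelf's middle. It carries a light-wood case 182 mm up the slope x 210 mm wide, sloping 25 degrees up away from the robot, so a tool square to the shelf leans 25 degrees. Closed, two clear wood-framed leaves meet at y = 0 and cover it from x = -90 to 72 mm of the bay, outer faces at z = 65 mm.
- bay: Inside of the case. Origin: middle of the sloping grey shelf's surface, 166 x 194 mm, between walls 52 mm high, 8 mm thick. x runs up the slope, away from the robot, y to the case's left, z square out of the shelf. A fixed wooden header lies across the upper end, x = 73 to 91 mm, z = 52 to 65 mm, overhanging the shelf by 10 mm.
- keeper: Brass staple on the header that holds the bolt's tip, fixed, 12 x 20 mm; origin at its foot, at (83, 66, 65) mm of the bay, top at z = 80 mm of the bay; in the way of a wide gripper body there when loading the shelf.
- latched_leaf (a joint): Angle of the left leaf (101 x 162 x 12 mm). Hinge line parallel to the bay's x through y = 103, z = 53 mm. 0 closed, grows as its free edge rises and swings left, stop at 1.9. Shut until the bolt is drawn 15 mm. Stiff hinge (0.1 N m), stays where left. A 3 mm brass strip on its free edge laps 12 mm over the right leaf and blocks that while this leaf is shut.
- latched_leaf_handle (a point): Middle of the left leaf's dark round handle bar: 10 mm thick, 70 mm long, parallel to the bay's x, 42 mm off the leaf's face on a post at each end; closed, at (-35, 31, 107) mm of the bay. Moves with the leaf; axes those of the bay when closed. The bar turns between finger pads, so the tool may keep its direction as the leaf swings.
- covered_leaf (a joint): Angle of the right leaf, the mirror image of the left one without bolt and strip: hinge line parallel to the bay's x axis through y = -103, z = 53 mm of the bay. 0 closed, grows as it opens out and to the right, stop at 1.9; same stiff hinge, stays where it is left.
- covered_leaf_handle (a point): Middle of the right leaf's handle bar, same bar as on the left leaf; when closed at (-35, -31, 107) mm of the bay. Moves with the leaf.
- bolt (a joint): Travel (m) of the slide bolt on the left leaf: about 0 shot into the keeper, grows as it is drawn down the slope (bay -x) along the leaf, stop at 0.024. About 1.5 N of friction; it stays where it is left.
- bolt_knob (a point): On the axis of the bolt's round dark knob (12 mm thick, standing up square from the leaf to 38 mm above its face), 9 mm below its top; when bolted at (48, 66, 94) mm of the bay.
- gift_box: Dark brown gift box with orange ribbon and bow, 91 x 61 mm, box 28 mm high, thin bow up to 48 mm, about 0.09 kg. Origin: centre of its underside; x along its 91 mm side, z up through the bow. It starts flat on the worktop, right of the case. Grip it across the 61 mm sides; the bow does not hinder the fingers.
- blue_tin: Blue lidded tin, 74 x 103 x 39 mm, on the worktop; a bystander, origin under its centre.
- paper_roll: White paper roll, 68 mm across, 30 mm high, on the worktop; a bystander, origin under its centre.
- cream_bar: Cream-coloured chocolate bar, 36 x 95 x 9 mm, flat on the worktop; a bystander, origin under its centre.

How it is judged:
By the outcome, as a careful person would: the job done as asked, in the order asked, and still so for the second after the job is handed in, with the robot touching nothing.
It also fails if it takes over 72 s, if anything falls off the work surface, if the arm or the gripper's body presses on something with over 40 N, if the wrist force passes 120 N, or if a joint passes its speed limit or range.

## Working session

There is one attempt and no reset: what is moved stays moved. The work goes in short steps, each a Python script; the robot and the scene stay as the last script left them, time stands still between calls to the robot, and variables do not carry over. Pictures are saved under pics/ and viewed, at most 10 in all, crops included, and the job is handed in when it is done.

```bash
ls; mkdir -p pics
cat > h.py <<'E'
import numpy as np, cv2
from scipy.spatial.transform import Rotation as R
from rig import bot
def rot(q): return R.from_quat([q[1],q[2],q[3],q[0]])
def quat(M):
    q=R.from_matrix(M).as_quat(); return [float(v) for v in (q[3],q[0],q[1],q[2])]
def cam(n):
    s=bot.read_state(); c=bot.read_camera(n)
    c['f']=c['image'].shape[0]/2/np.tan(np.radians(c['fovy'])/2)
    if 'mount' in c:
        T=np.eye(4); T[:3,:3]=rot(s['tool_rot']).as_matrix(); T[:3,3]=s['ee_pos']; c['T']=T@np.array(c['mount'])
    else:
        T=np.eye(4); a=np.array(c['attitude'],float); T[:3,:3]=a if a.shape==(3,3) else rot(a).as_matrix(); T[:3,3]=c['eye']; c['T']=T
    return c
def ray(c,u,v):
    d=np.array([(u-c['cx'])/c['f'],(v-c['cy'])/c['f'],1.]); return c['T'][:3,3],c['T'][:3,:3]@d
def onplane(c,u,v,z):
    o,d=ray(c,u,v); return o+d*(z-o[2])/d[2]
def cloud(c):
    H,W=c['depth'].shape; v,u=np.mgrid[:H,:W]; D=c['depth']
    P=np.stack([(u-c['cx'])/c['f']*D,(v-c['cy'])/c['f']*D,D],-1)
    return P@c['T'][:3,:3].T+c['T'][:3,3]
def tri(c1,p1,c2,p2):
    A=np.zeros((3,3));b=np.zeros(3);L=[]
    for c,p in((c1,p1),(c2,p2)):
        o,d=ray(c,*p); d=d/np.linalg.norm(d); M=np.eye(3)-np.outer(d,d); A+=M;b+=M@o; L.append((M,o))
    x=np.linalg.solve(A,b); return x,[float(np.linalg.norm(M@(x-o))) for M,o in L]
E
cat > a.py <<'E'
from h import *
np.set_printoptions(precision=3,suppress=True)
ims=[]
for n in('top','side','wrist'):
    c=cam(n); print(n,c['f'],c['cx'],c['cy']);print(c['T']); cv2.imwrite(f'pics/{n}0.png',c['image']); np.savez(n+'0.npz',**{k:np.array(v) for k,v in c.items()})
E
python3 a.py
```

```text
pics
top 460.5075864687967 249.72158411056634 191.6124165852381
[[   0.009   -0.998    0.065  426.013]
 [  -1.      -0.01    -0.008  -56.983]
 [   0.008   -0.065   -0.998 1404.085]
 [   0.       0.       0.       1.   ]]
side 422.0040739167163 254.11968136751145 193.5723290145055
[[    0.979    -0.087     0.182   279.187]
 [   -0.201    -0.516     0.833 -1082.012]
 [    0.021    -0.852    -0.523   781.417]
 [    0.        0.        0.        1.   ]]
wrist 269.8585487424679 256.9309539513199 186.8400360644573
[[   0.437   -0.867   -0.237  301.122]
 [  -0.899   -0.422   -0.114 -464.185]
 [  -0.001    0.263   -0.965  373.679]
 [   0.       0.       0.       1.   ]]
```

View pics/top0.png

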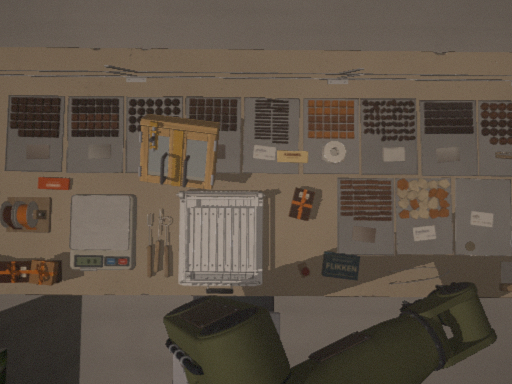

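View pics/side0.png

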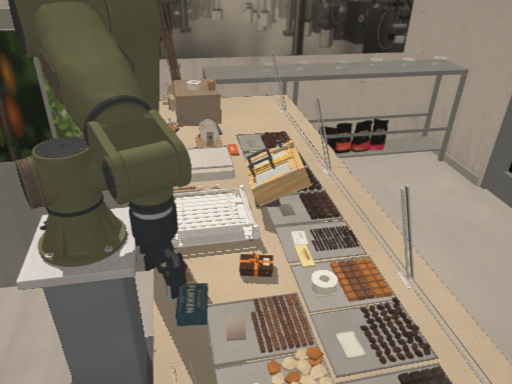

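The top view shows the case around pixel (180,153), rotated slightly. The gift box is at (302,204), the tin at (341,265), the roll at (334,152) and the bar at (292,156). The side view shows the same layout, with the leaves closed. Next I'll take wrist views of the box and the case, with the tool held square to the leaves.

```bash
cat >> h.py <<'E'
def frame(yaw,pitch=np.radians(25)):
    "bay axes in world (columns)"
    return (R.from_euler('z',yaw)*R.from_euler('y',-pitch)).as_matrix()
def tool(B,tilt=0,spin=0):
    "tool z=-bay z; tool x along bay x*cos(spin); tilt about bay x, spin about bay z (rad)"
    return quat(B@(R.from_euler('x',tilt)*R.from_euler('z',spin)).as_matrix()@np.diag([1,-1,-1]))
E
cat > b.py <<'E'
from h import *
np.set_printoptions(precision=3,suppress=True)
c=cam('wrist'); s=bot.read_state(); print(np.array(c['mount'])); print(rot(s['tool_rot']).as_matrix(), s['clock'])
B=frame(-0.1)
for spin in (0,np.pi,np.pi/2,-np.pi/2):
    print(spin,[bot.ik(list(np.array(p,float)),tool(B,0,spin)) for p in ([570,134,350],)])
F=frame(0,0)
for spin in (0,np.pi,np.pi/2,-np.pi/2): print('flat',spin,bot.ik([470,-214,250],tool(F,0,spin)))
E
python3 b.py
```

```text
[[  -0.001   -0.965   -0.263   67.176]
 [   1.      -0.001   -0.      -0.737]
 [   0.      -0.263    0.965 -123.896]
 [   0.       0.       0.       1.   ]]
[[ 0.899  0.438 -0.   ]
 [ 0.438 -0.899  0.001]
 [ 0.    -0.001 -1.   ]] 0.2
0 [array([ 0.22 ,  0.128,  1.547, -0.153,  1.055,  1.938])]
3.141592653589793 [array([ 0.22 ,  0.128,  1.547, -0.153,  1.055, -1.203])]
1.5707963267948966 [array([ 0.22 ,  0.128,  1.547, -0.153,  1.055,  0.367])]
-1.5707963267948966 [None]
flat 0 [-0.498  0.225  1.616 -0.     1.301  1.073]
flat 3.141592653589793 [-0.498  0.225  1.616 -0.     1.301 -2.069]
flat 1.5707963267948966 [-0.498  0.225  1.616 -0.     1.301 -0.498]
flat -1.5707963267948966 None
```

```bash
cat > c.py <<'E'
from h import *
def shot(n):
    bot.dwell(0.15); c=cam('wrist'); cv2.imwrite(f'pics/{n}.png',c['image']); np.savez(n+'.npz',**{k:np.array(v) for k,v in c.items()}); return c['image']
F=frame(0,0); B=frame(-0.1)
bot.move_to([460,-250,230],tool(F,0,np.pi/2)); a=shot('g1')
bot.servo_line([500,-250,290]); shot('g2')
bot.move_to([570,100,350],tool(B,0,np.pi)); b=shot('s1')
bot.servo_line([550,170,350]); d=shot('s2')
m=np.hstack([a,b]); cv2.imwrite('pics/gs.png',cv2.resize(b,(800,600)))
print(bot.read_state()['clock'])
E
python3 c.py
```

```text
4.8667
```

View pics/g1.png

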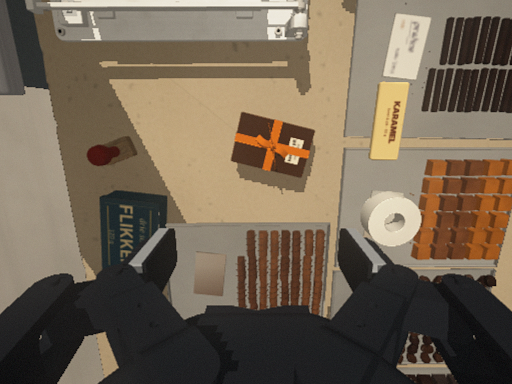

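View pics/gs.png

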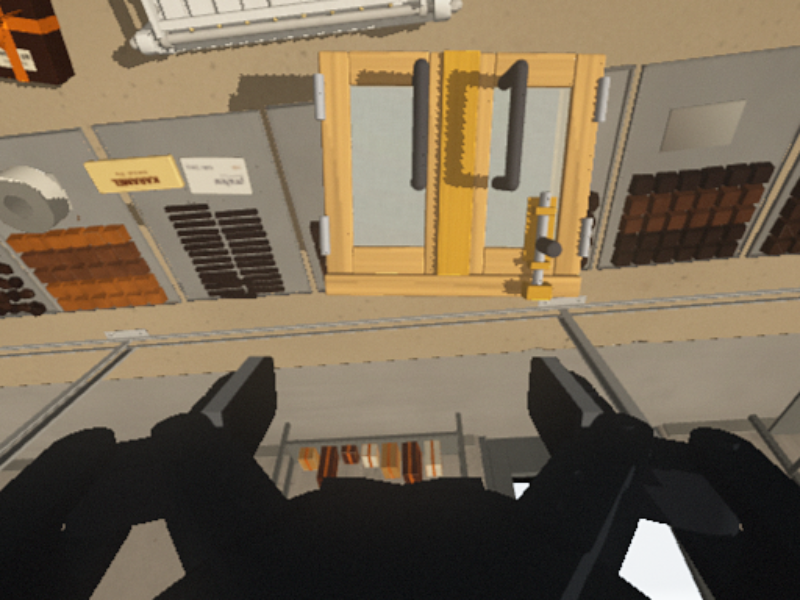

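g1 shows the gift box at (272,145), with the tin, bar and roll clear of it. s1 (scaled 1.56×) shows the case quad over (320–605, 52–295). The right handle is at (420,125), the left handle at (515,125), the knob at (548,247) and the keeper at (538,290).

```bash
cat > d.py <<'E'
from h import *
np.set_printoptions(precision=1,suppress=True)
ld=lambda n:{k:v for k,v in np.load(n+'.npz').items()}
def big(m,near=None):
    m=cv2.morphologyEx(m,cv2.MORPH_OPEN,np.ones((3,3)))
    cs,_=cv2.findContours(m,cv2.RETR_EXTERNAL,cv2.CHAIN_APPROX_NONE)
    return max(cs,key=cv2.contourArea)
# case
Q=[];S=[]
for n in('s1','s2'):
    c=ld(n); S.append(c); P=cloud(c); hsv=cv2.cvtColor(c['image'],cv2.COLOR_BGR2HSV)
    m=((hsv[...,0]>12)&(hsv[...,0]<24)&(hsv[...,1]>120)&(hsv[...,2]>80)&(P[...,2]>60)&(c['depth']>0)).astype(np.uint8)*255
    m=cv2.morphologyEx(m,cv2.MORPH_CLOSE,np.ones((5,5))); k=big(m); h=cv2.convexHull(k)
    q=cv2.approxPolyDP(h,12,True)[:,0]; print(n,q.tolist(),'rect',cv2.boxPoints(cv2.minAreaRect(h)).tolist())
    mm=np.zeros_like(m); cv2.drawContours(mm,[h],-1,255,-1); pts=P[(mm>0)&(m>0)]
    for _ in range(6):
        o=pts.mean(0); nrm=np.linalg.svd(pts-o,full_matrices=False)[2][2]; nrm*=np.sign(nrm[2]); d=(pts-o)@nrm; pts=pts[abs(d-np.median(d))<max(4,1.*d.std())] 
    print('plane',o,nrm,np.degrees(np.arccos(nrm[2])),np.arctan2(-nrm[1],-nrm[0]),d.std(),len(pts))
    mm=cv2.erode(mm,np.ones((3,3))); hgt=(P-o)@nrm; hi=((mm>0)&(hgt>30)&(hgt<60)&(c['depth']>0)).astype(np.uint8)
    N,L,st,ce=cv2.connectedComponentsWithStats(hi)
    for i in range(1,N):
        if st[i,4]>15: print('  high',ce[i],st[i],P[L==i].mean(0),P[L==i].min(0),P[L==i].max(0),hgt[L==i].max())
    cv2.imwrite(f'pics/m{n}.png',m); np.save(n+'q.npy',q)
# gift
G=[]
for n in('g1','g2'):
    c=ld(n); G.append(c); P=cloud(c); hsv=cv2.cvtColor(c['image'],cv2.COLOR_BGR2HSV)
    near=(abs(P[...,0]-480)<90)&(abs(P[...,1]+214)<80)&(P[...,2]>22)&(P[...,2]<36)&(c['depth']>0)
    k=big((near*255).astype(np.uint8)); r=cv2.minAreaRect(k); bx=cv2.boxPoints(r); print(n,r, P[near].mean(0), np.median(P[near][:,2]))
    W=np.array([onplane(c,u,v,28)[:2] for u,v in bx]); print(W,W.mean(0),[np.linalg.norm(W[i]-W[i-1]) for i in range(4)]); 
    q=P[near][:,:2]; r2=cv2.minAreaRect(q.astype(np.float32)); print('cloud rect',r2)
    dm=(hsv[...,0]<20)&(hsv[...,1]>80)&near
    c['ctr']=bx.mean(0)
print('tri gift top',tri(G[0],G[0]['ctr'],G[1],G[1]['ctr']))
E
python3 d.py
```

```text
s1 [[386, 35], [369, 189], [208, 187], [204, 33]] rect [[200.3434600830078, 187.7955322265625], [204.0805206298828, 29.59246063232422], [386.1915283203125, 33.894287109375], [382.4544677734375, 192.09735107421875]]
plane [604.3 137.7 132.5] [-0.4  0.   0.9] 24.732109328655785 -0.11111012466632882 1.429389522728386 14232
  high [268.1  78.7] [263  37  11  85 814] [551.  113.1 159.4] [517.  104.8 139.9] [588.8 120.9 176.8] 48.54639792038386
  high [329.2  79.1] [320  38  18  84 867] [557.8 173.8 158.8] [523.8 165.7 133.9] [599.6 182.7 176.3] 48.08237418129138
  high [352.7 158.6] [347 153  12  12 106] [637.8 199.6 185.1] [633.  194.4 176.9] [644.2 205.7 189.1] 39.08698335073917
s2 [[322, 61], [313, 204], [161, 203], [151, 58]] rect [[146.3790283203125, 202.63143920898438], [150.08551025390625, 55.60721206665039], [322.22821044921875, 59.946929931640625], [318.521728515625, 206.97116088867188]]
plane [604.  138.4 132.3] [-0.4  0.   0.9] 24.737641984197644 -0.1111082526447341 1.4123727020822736 12772
  high [204.5 103.9] [199  66  13  78 733] [550.5 114.  158.8] [516.7 105.1 132.6] [590.
[... 609 characters left out ...]
at64(61.51040908212092)]
cloud rect ((477.3396911621094, -220.42840576171875), (60.955318450927734, 91.1383056640625), 75.47459411621094)
g2 ((241.0673370361328, 140.6361541748047), (65.07215881347656, 43.44626235961914), 13.495734214782715) [ 477.  -219.4   28.6] 28.432859506663704
[[ 423.9 -238.7]
 [ 440.9 -180.4]
 [ 528.3 -200.9]
 [ 514.7 -260.9]] [ 476.9 -220.2] [np.float64(93.49564342306692), np.float64(60.70866277993501), np.float64(89.78255922016224), np.float64(61.50248386794057)]
cloud rect ((477.14910888671875, -220.2252655029297), (60.910667419433594, 90.87360382080078), 75.98058319091797)
tri gift top (array([ 477. , -219.2,   31.7]), [0.006881369026284286, 0.006881369026340387])
```

```bash
cat > e.py <<'E'
from h import *
np.set_printoptions(precision=2,suppress=True)
ld=lambda n:{k:v for k,v in np.load(n+'.npz').items()}
A,C=ld('s1'),ld('s2'); a,b=np.load('s1q.npy'),np.load('s2q.npy')
X=np.array([tri(A,p,C,q)[0] for p,q in zip(a,b)]); print('corners tri\n',X,[np.linalg.norm(X[i]-X[i-1]) for i in range(4)])
B=frame(-.110); n=B[:,2]; 
K=tri(A,(352.7,158.6),C,(290.4,177.3)); H1=tri(A,(268.1,78.7),C,(204.5,103.9)); H2=tri(A,(329.2,79.1),C,(262.2,104.3)); print('knob,right,left tri',K,H1,H2)
for c in(A,C):
    P=cloud(c); L=(P-[604.15,138,132.4])@B   # coords relative plane point
    ok=(c['depth']>0)&(abs(L[...,0])<110)&(abs(L[...,1])<115)
    z=L[...,2]; f=ok&(abs(z)<4); 
    print('face z',np.median(z[f]),'x',np.percentile(L[...,0][f],[.3,99.7]),'y',np.percentile(L[...,1][f],[.3,99.7]))
    for nm,s in(('R',L[...,1]<-10),('L',(L[...,1]>10)&(L[...,0]<15)),('knob',(L[...,1]>10)&(L[...,0]>25))):
        t=ok&s&(z>(36 if nm=='knob' else 44)); print(nm,t.sum(),np.median(L[t],axis=0),L[t].min(0),L[t].max(0))
E
python3 e.py
```

```text
corners tri
 [[538.46 248.68  93.29]
 [696.54 230.69 172.36]
 [677.61  25.31 167.06]
 [516.88  44.47  84.01]] [np.float64(205.56598762303136), np.float64(177.6578065783951), np.float64(206.3232750250087), np.float64(181.92825845094848)]
knob,right,left tri (array([640.03, 200.79, 182.02]), [0.060308812247099525, 0.06030881224701301]) (array([551.79, 113.17, 154.78]), [0.15805200623264817, 0.1580520062324615]) (array([558.88, 174.88, 153.94]), [0.12497231013819365, 0.12497231013807694])
face z -0.30434962315020375 x [-87.96  91.69] y [-105.04  104.93]
R 34073 [ 54.06 -62.03 275.14] [ -72.3  -114.98   44.  ] [ 79.18 -10.   294.36]
L 709 [-34.72  30.96  45.95] [-71.89  26.22  44.01] [ 6.03 36.03 48.39]
knob 8968 [ 58.17  19.15 262.56] [41.38 10.   36.02] [ 78.34  70.96 286.27]
face z -0.311907424621516 x [-88.04  91.4 ] y [-104.55  105.51]
R 13608 [ 33.09 -33.39 271.07] [-72.59 -49.06  44.  ] [ 54.33 -10.01 297.74]
L 601 [-35.54  31.48  46.02] [-72.09  26.82  44.  ] [ 5.64 36.37 48.36]
knob 20822 [ 29.93  69.7  281.25] [25.   10.   36.05] [ 53.02 101.   303.78]
```

```bash
cat >> h.py <<'E'
B=frame(-.110); P0=np.array([604.15,138,132.4])
def W(x,y,z): return [float(v) for v in P0+B@(np.array([x,y,z])-[-1.3,0,65.3])]
def st(tag):
    s=bot.read_state(); b=(np.array(s['ee_pos'])-P0)@B+[-1.3,0,65.3]
    print(tag,'t%.1f'%s['clock'],'bay',b.round(1),'w%.1f'%s['grip_width'],'gf%.1f'%s['grip_force'],'F',(np.array(s['ft_force'])@B).round(1))
def leaf(th,side,dz=4,k=0.35):
    "pose of tool on handle for leaf angle th; side +1 left, -1 right"
    y=103-72*np.cos(th)+54*np.sin(th); z=53+72*np.sin(th)+54*np.cos(th); t=k*th
    y+=dz*np.sin(t); z+=dz*np.cos(t)
    return W(-35,side*y,z), tool(B,-side*t,np.pi)
E
cat > f.py <<'E'
from h import *
for s in(1,-1): print(s,[bot.ik(*leaf(t,s)) is not None for t in np.linspace(0,1.75,6)])
T=tool(B,0,np.pi)
bot.move_to(W(48,66,150),T); bot.move_gripper(36); 
bot.servo_line(W(48,66,97),speed=90,until_force=8); st('down')
bot.move_gripper(0,25); st('grip')
bot.servo_line(W(26.5,66,97),speed=50); st('pulled')
c=bot.read_camera('wrist')['image']; cv2.imwrite('pics/bolt.png',c)
E
python3 f.py
```

```text
1 [True, True, True, True, True, True]
-1 [True, True, True, True, True, True]
down t6.8 bay [48.2 66.1 97.2] w35.8 gf0.0 F [-0.9 -0.2  0. ]
grip t7.1 bay [48.4 66.  97.6] w11.1 gf25.7 F [-0.1 -2.   5.5]
pulled t7.7 bay [27.1 66.1 97.6] w10.9 gf25.7 F [ 4.1 -1.5  5. ]
```

View pics/bolt.png

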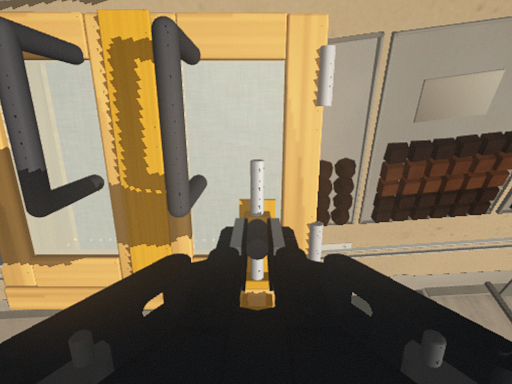

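The wrist view shows the rod moved down the slope (upper end at (258,160)), and its tip at about (258,278) is clear of the keeper at (258,300). The bolt is drawn, so I'll open the left leaf next.

```bash
cat >> h.py <<'E'
def swing(side,end,n=9):
    T=tool(B,0,np.pi)
    bot.move_to(W(-35,side*31,155),T); bot.move_gripper(34)
    p,q=leaf(0,side); bot.servo_line(p,q,speed=90,until_force=10); st('at')
    bot.move_gripper(0,40); st('grip')
    for t in np.linspace(0,end,n+1)[1:]:
        bot.servo_line(*leaf(t,side),speed=60); st('th%.2f'%t)
        s=bot.read_state()
        if np.linalg.norm(s['ft_force'])>40 or s['grip_width']<5: print('STOP'); return False
    return True
E
cat > g.py <<'E'
from h import *
bot.move_gripper(32); bot.servo_line(W(26.5,66,145),speed=150)
swing(1,1.7)
c=bot.read_camera('wrist')['image']; cv2.imwrite('pics/l1.png',c)
E
python3 g.py
```

```text
at t9.8 bay [-34.9  31.  111. ] w34.2 gf0.0 F [0.7 0.3 0.4]
grip t10.1 bay [-34.7  31.1 111.6] w8.3 gf39.0 F [-0.4 -1.   6.4]
th0.19 t10.6 bay [-34.7  42.3 123.9] w8.1 gf39.6 F [ 0.6 -7.8  5.6]
th0.38 t11.0 bay [-34.7  55.9 134.4] w8.4 gf39.8 F [-0.6 -8.4 11.5]
th0.57 t11.4 bay [-34.5  71.9 142.1] w8.0 gf40.4 F [-1.3 -5.  16.3]
th0.76 t11.9 bay [-34.4  88.7 146.8] w8.3 gf40.5 F [-2.6 -5.7 18.9]
th0.94 t12.3 bay [-34.3 106.5 148. ] w8.3 gf40.4 F [-1.7 -0.7 14.6]
th1.13 t12.7 bay [-34.4 123.8 145.2] w8.4 gf40.6 F [2.7 1.5 5.9]
th1.32 t13.2 bay [-34.4 140.3 140.3] w8.1 gf40.6 F [1.3 2.7 8.6]
th1.51 t13.6 bay [-34.4 155.6 131.9] w8.3 gf40.5 F [3.4 3.5 5.5]
th1.70 t14.0 bay [-34.4 168.6 120.8] w8.4 gf40.6 F [5.3 2.2 3.9]
```

```bash
cat >> h.py <<'E'
def leave(side,th=1.7):
    bot.move_gripper(28); s=bot.read_state()
    z=rot(s['tool_rot']).as_matrix()[:,2]; bot.servo_line([float(v) for v in np.array(s['ee_pos'])-z*75],speed=150)
    st('left')
E
cat > i.py <<'E'
from h import *
leave(1)
bot.move_to(W(-35,60,245),tool(B,0,np.pi))
if swing(-1,1.7):
    leave(-1)
    bot.move_to(W(-60,0,290),tool(B,0,np.pi)); bot.dwell(.1)
    c=cam('wrist'); cv2.imwrite('pics/open.png',c['image']); np.savez('open.npz',**{k:np.array(v) for k,v in c.items()})
    st('end')
E
python3 i.py
```

```text
left t15.1 bay [-35.5 209.5 181.8] w28.0 gf0.0 F [ 0.  -0.2  0.7]
at t17.3 bay [-34.9 -31.  111.1] w33.7 gf0.0 F [ 0.1 -0.7  0.3]
grip t17.6 bay [-34.7 -30.9 111.5] w8.5 gf39.0 F [-0.7 -0.3  7.2]
th0.19 t18.1 bay [-34.7 -42.3 124.1] w8.3 gf39.5 F [-1.5  6.2  4.6]
th0.38 t18.5 bay [-34.7 -55.8 134.5] w8.5 gf39.7 F [-2.9  7.9  9.9]
th0.57 t18.9 bay [-34.6 -71.5 142.1] w8.3 gf40.5 F [-3.8  5.1 15.1]
th0.76 t19.4 bay [-34.5 -88.1 146.8] w8.2 gf40.8 F [-5.3  6.6 21.1]
th0.94 t19.8 bay [ -34.6 -105.9  147.4] w8.2 gf41.1 F [-2.2 -0.4 13.8]
th1.13 t20.2 bay [ -34.6 -123.2  145.1] w8.1 gf40.9 F [0.7 0.3 8.3]
th1.32 t20.7 bay [ -34.6 -139.9  139.7] w8.4 gf40.9 F [ 0.8 -1.5  6.1]
th1.51 t21.1 bay [ -34.7 -154.9  131.3] w8.2 gf40.5 F [ 4.6  2.5 -0.8]
th1.70 t21.5 bay [ -34.8 -168.2  120.4] w8.4 gf40.3 F [ 5.9  3.2 -1.8]
left t22.5 bay [ -35.5 -209.9  182.4] w28.0 gf0.0 F [ 0.7 -0.1 -0.2]
end t24.0 bay [-60.   -0.6 289.4] w27.9 gf0.0 F [-0.9 -0.3 -0.6]
```

View pics/open.png

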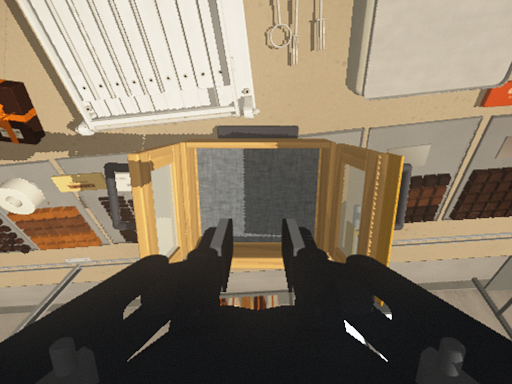

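Both leaves stand open and the grey shelf is visible around (265,195). I'll check the shelf plane from this view, then pick up the box.

```bash
cat > j.py <<'E'
from h import *
np.set_printoptions(precision=2,suppress=True)
c={k:v for k,v in np.load('open.npz').items()}
L=(cloud(c)-P0)@B+[-1.3,0,65.3]; 
m=(c['depth']>0)&(abs(L[...,0])<60)&(abs(L[...,1])<80)&(abs(L[...,2])<15); p=L[m]
A=np.c_[p[:,:2],np.ones(len(p))]; print('shelf z=ax+by+c',np.linalg.lstsq(A,p[:,2],rcond=None)[0],len(p))
m=(c['depth']>0)&(abs(L[...,0])<100)&(abs(L[...,1])<120)&(abs(L[...,2])<6); print('ext',np.percentile(L[m],[.3,99.7],axis=0))
G=frame(-.253,0); T=tool(G); g=(477.2,-220.3)
TB=tool(B,0,np.pi/2)
bot.move_to([g[0],g[1],130],T) if bot.ik([g[0],g[1],130],T) is not None else print('no ik')
bot.move_gripper(85); st('above')
hit=bot.servo_line([g[0],g[1],22.],speed=100,until_force=8); print('hit',hit,bot.read_state()['ee_pos'])
bot.move_gripper(0,30); st('grip'); print(bot.read_state()['ee_pos'])
if bot.read_state()['grip_width']>50:
    bot.servo_line([g[0],g[1],150],speed=150); st('up')
cv2.imwrite('pics/held.png',bot.read_camera('wrist')['image'])
E
python3 j.py
```

```text
shelf z=ax+by+c [-0.   -0.    0.27] 6750
ext [[-90.89 -97.17  -2.84]
 [ 83.41  97.22   4.98]]
above t26.6 bay [ -81.  -370.    99.8] w84.8 gf0.0 F [-0.2  0.1  0.1]
hit False [ 477.52 -220.46   22.58]
grip t28.2 bay [-126.2 -370.2    2.4] w59.1 gf32.8 F [ 1.6 -0.8  7.2]
[ 477.45 -220.45   22.57]
up t29.2 bay [ -73.3 -369.9  117.3] w59.6 gf32.5 F [-0.   0.1 -0.5]
```

View pics/held.png

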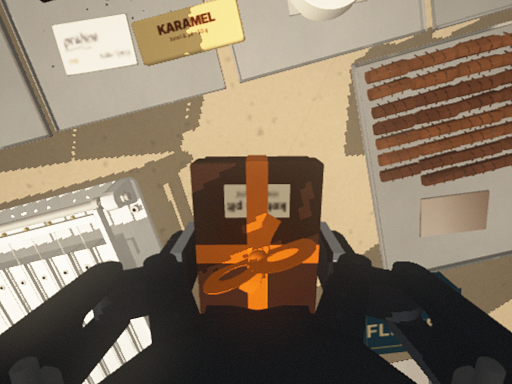

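The box is held squarely, bow toward the palm, and the tin, roll and bar are untouched. The shelf plane agrees with my frame (z = 0.27 mm, no tilt). Now I'll load the box.

```bash
cat > k.py <<'E'
from h import *
TB=tool(B,0,np.pi/2); X=-24
p=bot.read_state()['ee_pos']
bot.servo_line([p[0],p[1],310.],speed=250)
bot.move_to(W(X,0,240),TB); st('above')
bot.servo_line(W(X,0,60),speed=100); st('mid')
bot.servo_line(W(X,0,29),speed=50); bot.dwell(.2); st('near')
hit=bot.servo_line(W(X,0,20.5),speed=12,until_force=5); print(hit); st('contact')
bot.dwell(.3); st('rest')
E
python3 k.py
```

```text
above t31.4 bay [-23.7  -0.7 239.7] w59.5 gf32.5 F [ 0.3 -0.3 -0.4]
mid t33.4 bay [-23.7   0.1  60.4] w59.4 gf32.5 F [-0.8  0.2 -0.7]
near t34.3 bay [-23.8   0.   29.3] w59.4 gf32.5 F [-0.4  0.8 -1.1]
True
contact t34.9 bay [-24.   -0.   22.5] w59.5 gf33.4 F [-0.9 -0.7  6.3]
rest t35.2 bay [-24.1  -0.   22.5] w59.2 gf33.4 F [-0.7 -1.2  5.5]
```

```bash
cat > l.py <<'E'
from h import *
bot.move_gripper(64); bot.dwell(.2); bot.move_gripper(72); bot.dwell(.2); st('open')
bot.servo_line(W(-24,0,60),speed=50); bot.servo_line(W(-24,0,240),speed=150)
bot.move_to(W(-60,0,330),tool(B,0,np.pi)); bot.dwell(.2); st('away')
c=cam('wrist'); cv2.imwrite('pics/done.png',c['image'])
L=(cloud(c)-P0)@B+[-1.3,0,65.3]
m=(c['depth']>0)&(abs(L[...,0])<80)&(abs(L[...,1])<85)&(L[...,2]>22)&(L[...,2]<34); p=L[m]
print(cv2.minAreaRect(p[:,:2].astype(np.float32)),np.median(p[:,2]),p[:,2].std())
cv2.imwrite('pics/top1.png',bot.read_camera('top')['image'])
E
python3 l.py
```

```text
open t36.0 bay [-24.7  -0.1  22.2] w72.5 gf0.0 F [ 0.1 -0.4  0.1]
away t39.9 bay [-60.   -0.  329.8] w71.7 gf0.0 F [-0.   0.3 -0.3]
((-25.248226165771484, 0.7192039489746094), (60.790157318115234, 91.01445770263672), 0.5739755034446716) 28.063749416685766 1.2001567239767412
```

View pics/done.png

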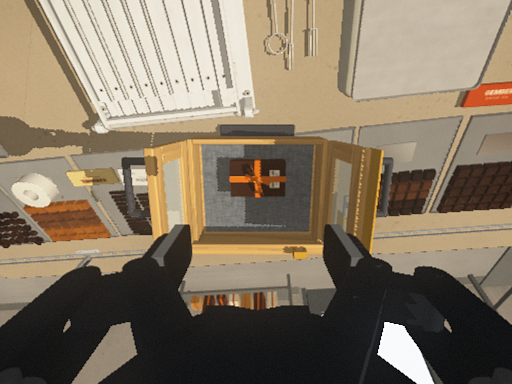

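The box lies flat at about (258,178), bow outward and long side across the case. Both doors are open and the bystanders haven't moved.

```bash
python3 -c "
from rig import bot
print(bot.finish_job())"
```

```text
the job is handed in; nothing more can be done
None
```

The job is handed in, at about 40 s of the 72 s limit: the bolt is drawn, the left leaf and then the right are swung wide open (about 97°), and the gift box lies flat on the shelf, bow outward and long side across; the arm is clear and the tin, roll and bar were not touched.

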